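Strip the worn guide shoes and send them to service

TASK

Put the loose rubber chock from the rail into the parts bin, and slide the carrier from its parked place into the loading station's detent, in front of the hanging board. Then unhook every worn bracket from the board (slide it up its keyhole until the stud's head is at the wide hole, then draw it off) and set it in the carrier's tray, standing or lying. When all are in, slide the loaded carrier on into the service station's detent, and leave everything else where it is.

Things in the scene. Friction and masses are not known exactly. Their poses are not given: they have to be found in the camera images.
- bracket1: worn steel guide-shoe bracket (all four are alike, 0.15-0.3 kg). Origin: middle of the lower edge of the plate's back face; x out of the plate's front, z up the plate. Plate 52 wide (y), 72 tall, 6 thick (x 0-6). Keyhole on its centre line: slot 10 wide, z 37-54, open below into a wide hole 23 x 23, z 14-37. Foot 44 x 44 x 6 thick in front of the plate's bottom (x 6-50), on which it can stand
- bracket2: as bracket1. The black grip fin on top of every bracket is 12 thick (y), x 0-46, z 69-111: pinch it across y from above about x 24, z 93, with the fingertips no lower than z 74, above the plate's top edge. It reads None when absent, as every bracket does; 2 to 4 brackets are present
- bracket3: as bracket1. A hung bracket rests with its slot's upper end on the stud, origin about 70 mm above the table; it may lean forward a few degrees. It must rise 25 mm (3 mm either way) for the stud's head to face the wide hole, then come straight out along its own x by 20 mm or more
- bracket4: as bracket1
- bracket1_mid (a point): the middle of bracket1, at x 18, y 0, z 45 mm in its frame
- bracket2_mid (a point): the middle of bracket2, at x 18, y 0, z 45 mm in its frame
- bracket3_mid (a point): the middle of bracket3, at x 18, y 0, z 45 mm in its frame
- bracket4_mid (a point): the middle of bracket4, at x 18, y 0, z 45 mm in its frame
- board: low upright white hanging board, 360 long (y), 145 high, fixed. Origin at table level in the middle of the face that carries the studs; x points straight out of that face (away from the robot, towards the rail), z up. 12 thick behind the face, on a foot 30 high and 60 deep behind the face. Four studs at y -135, -45, 45, 135 and z 120 mm carry bracket1 to bracket4 in this order
- stud1 (a point): root of the stud of bracket1, on the board's face; axes as the board's. Every stud: steel shaft 7 diameter and 8 long, then a head 16 diameter and 5 thick, 13 in all, along the board's x
- rail: fixed rail slide, bed 140 (x) x 560 (y) x 18 high with two guide bars 12 high along y at x -45 and 45 mm (78 mm clear between them); origin on the table at the middle of the bed, at the loading station; y points along the rail from the parked end to the service end. Dark tabs on its far side mark the loading (y 0) and service (y 120) stations; a pointer on the middle of the tray comes level with them
- carrier (a joint): position of the carrier along the rail's +y, m: parked at 0 to 0.025; loading station detent at 0.115 (tray centre at the rail's origin, in front of the board); service station detent at 0.235; end stop at 0.26. Spring-ball detents, about 5 to 8 N to get in or out, hold it within 1 mm; elsewhere it stays where it is left (1.5 N friction)
- tray_floor (a point): centre of the inner floor of the carrier's tray, 39 mm above the table; axes as the rail's. The grey tray is 124 (x) x 270 (y) outside with 5 mm walls and floor, walls 21 above the floor; four brackets can stand in it side by side along y, about 64 mm apart
- carrier_handle (a point): point on the carrier's upright black handle post, 20 x 20 mm, 100 mm above the table (the post's top is at 120, it starts at 42); it stands 175 mm to the -y side of the tray centre and moves with the carrier
- chock: loose dark rubber block, 36 (x) x 54 (y) x 60 mm high, 0.18 kg, origin at the centre of its underside; at the start it stands on the rail bed (18 mm above the table) between the guide bars, in the way of the parked carrier
- parts_bin_in (a point): centre of the inner floor (4 mm above the table) of the small open cardboard-brown parts bin, fixed, inside 122 (x) x 142 (y), walls 35 high
- roller: bystander, not to be disturbed: steel roller, 54 diameter, 55 high
- tape_roll: bystander, not to be disturbed: roll of edge tape lying flat, 110 diameter, 24 high
- spanner: bystander, not to be disturbed: spanner lying on the table
- driver: bystander, not to be disturbed: screwdriver lying on the table
- cleaner: bystander, not to be disturbed: white bottle, 60 diameter, 170 high
- bush: bystander, not to be disturbed: brass bush, 40 diameter, 30 high
- tin: bystander, not to be disturbed: open aluminium tin, 66 diameter, 50 high
Not all that is in view belongs to the job. What is shaped like the bracket3 but blue is not meant.

How it is judged:
By the outcome, as a careful person would: the job done as asked, in the order asked, and still so for the second after the job is handed in, with the robot touching nothing.
Of bracket1, bracket2, bracket3, bracket4 only 2 to 4 are there at a start; the rules pass over those that are not, and their reading is None.
At some moment in a run one of chock may be knocked a few centimetres aside while the robot is not near it.
Once in a run the grip may slacken for a moment while it holds something.
It also fails if it takes over 210 s, if anything falls off the work surface, if the arm or the gripper's body presses on something with over 40 N, if the wrist force passes 120 N, or if a joint passes its speed limit or range.

ROBOT

A 6-joint arm with a two-finger parallel gripper is mounted at the origin on the work surface. World frame = base frame: x ahead of the robot, y to its left, z up, the work surface at z = 0. Lengths are in m, angles in rad, forces in N, time in s.
With the tool pointing down it reaches from about 0.325 to 0.775 m from the base axis. Payload 9.3 kg.
Tool frame: the origin (TCP) lies at the very end of the fingers, on their centre line; the grasp point (between the pads) lies 19 mm behind it; z points along the fingers, y is the line along which they close (so a half turn about z gives the same grasp; the last joint's range is limited). The gripper opens to 85 mm and grips with 20 to 120 N. Pads are 22 mm wide; open, the fingers measure 114 mm over their backs; the gripper's body (76 mm by 85 mm) begins 54 mm behind the grasp point. The pads swing forward as they close: fully open they stand 13 mm farther back than shut.
Start: joints at [-1.374, 0.259, 0.021, 1.334, 0, 1.418], TCP at [0.188, -0.517, 0.191] pointing down, gripper open.
Joint ranges: [-3.04, 3.04], [-0.91, 1.82], [-1.04, 1.36], [-1.92, 1.95], [-1.52, 1.45], [-3.14, 3.14]. Speed limits (rad/s): [2.22, 2.22, 2.79, 3.14, 3.14, 3.14].

INTERFACE

Orientations are given as a unit quaternion [x, y, z, w].
In Python, from cell import arm, vision gives the robot as it stands.
- The arm moves only by the tool apply_moves, never from a script. Its argument "moves" is one flat list of numbers, 7 for each row, row after row: the shift along the tool's x, y, z in cm, then the turn, a rotation vector about the tool's x, y, z in rad, then the closure, from -1 (fully open) to 1 (shut), so that 0 is half open. In form: [tx, ty, tz, wx, wy, wz, fingers, tx, ty, tz, wx, wy, wz, fingers, ...]. A call has 1 to 12 rows; each row is the pose to reach, as a shift and turn from the pose commanded when the call began, along the tool's axes at that moment; what a row does not reach only later rows make up. A row lasts 1/10 s, in which the tool goes at most 50 mm and 8.59 degrees, less where a joint would pass 70% of its speed; a pose out of reach is approached as far as the arm can. A call with a gripper value outside its range is refused whole. The fingers move at their own pace and stop on an object; "force" is the grip in N (left out, the last holds). Time passes only in rows, so rows that repeat a pose let the fingers close. It gives the time, the measured TCP pose, the force, the opening and the grip force at its end, in the units of the state.
- arm.state(): the state, without advancing time (a new reading comes with each control period).
- vision.camera(name): name is "side" or "top" or "wrist"; returns a dict with "pixels" (400x640x3 uint8, blue, green, red), "camera_matrix" (3x3 intrinsics, pixels), "R" (3x3) and "t" (3): a world point X has camera coordinates R X + t. Camera axes: x right, y down, z forward; pixel columns grow to the right and rows downward; lengths in m; the calibration is good to about 2 mm. A picture is of the moment at which its call begins. There is no depth.
- arm.close_job(): hands the job in; it is judged then, once.
The state is a dict: "clock": time; "q": joint angles; "qvel": joint speeds; "effort": joint torques, N m; "ee_pos": TCP position; "orientation": TCP orientation; "ft_force": force on the tool from outside, world axes, zero at the start; "wrist_torque": the same for the moment, N m; "grip_width": finger opening in m; "grasp_force": force on a finger pad.
Only numpy, scipy, OpenCV 4.12 (cv2) and the standard library are available. Lean on these libraries where they do the work, as an engineer would, in place of code of your own. Each camera call takes 0.05 s, during which the arm holds its last target. There are 200 camera calls.

## Working session

There is one attempt and no reset: what is moved stays moved. The work goes in short steps, Python scripts to look and compute and a tool call to move; the robot and the scene stay as the last step left them, time stands still between calls to the robot, and variables do not carry over. Pictures are saved under pics/ and viewed, at most 14 in all, crops included, and the job is handed in when it is done.

Besides the shell and the picture viewer there is one more tool, called after ">>>" as name(argument=value, ...) on one line, values as JSON. apply_moves: Moves the arm, as the interface text tells. Its arguments: {"type":"object","properties":{"moves":{"type":"array","items":{"type":"number"}},"force":{"type":"number"}},"required":["moves"]}

```bash
mkdir -p pics; ls; python3 - <<'E'
from cell import arm, vision
import cv2,json,numpy as np
print({k:np.round(v,4).tolist() for k,v in arm.state().items()})
for n in("side","top","wrist"):
    c=vision.camera(n);cv2.imwrite(f"pics/{n}0.png",c["pixels"])
    print(n,np.round(c["camera_matrix"],1).tolist(),np.round(c["R"],4).tolist(),np.round(c["t"],4).tolist())
E
```

```text
pics
{'clock': 0.0, 'q': [-1.3736, 0.2592, 0.0208, 1.3337, 0.0, 1.4182], 'qvel': [-0.001, -0.0015, -0.002, -0.0008, -0.0002, 0.0011], 'effort': [-0.0025, -55.5638, 34.453, 0.0138, -0.0003, 0.0], 'ee_pos': [0.1884, -0.5164, 0.1908], 'orientation': [0.9847, 0.174, -0.0, -0.0007], 'ft_force': [-0.3659, -0.2875, 0.12], 'wrist_torque': [0.0196, 0.0468, 0.0125], 'grasp_force': 0.0, 'grip_width': 0.0852}
side [[494.3, 0.0, 313.1], [0.0, 494.3, 204.3], [0.0, 0.0, 1.0]] [[-0.9382, -0.3459, -0.0077], [-0.2418, 0.6713, -0.7006], [0.2475, -0.6555, -0.7135]] [0.5032, 0.2052, 1.3745]
top [[481.3, 0.0, 311.6], [0.0, 481.3, 196.9], [0.0, 0.0, 1.0]] [[0.0161, -0.9999, 0.0027], [-0.9858, -0.0163, -0.1673], [0.1673, 0.0, -0.9859]] [-0.0094, 0.5447, 1.3178]
wrist [[324.1, 0.0, 322.2], [0.0, 324.1, 196.3], [0.0, 0.0, 1.0]] [[0.3428, -0.9394, -0.0014], [-0.9057, -0.3308, 0.2652], [-0.2496, -0.0896, -0.9642]] [-0.5486, -0.0343, 0.3786]
```

View pics/top0.png

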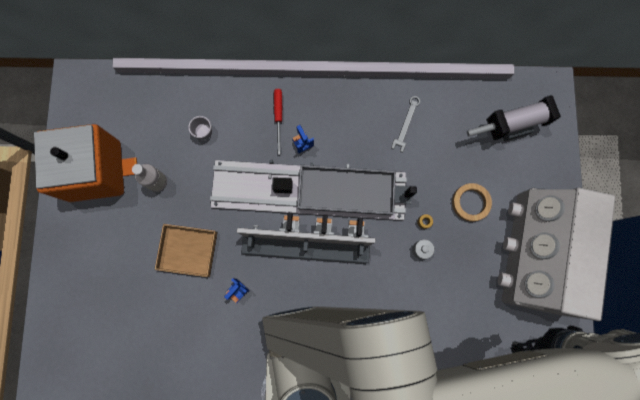

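View pics/side0.png

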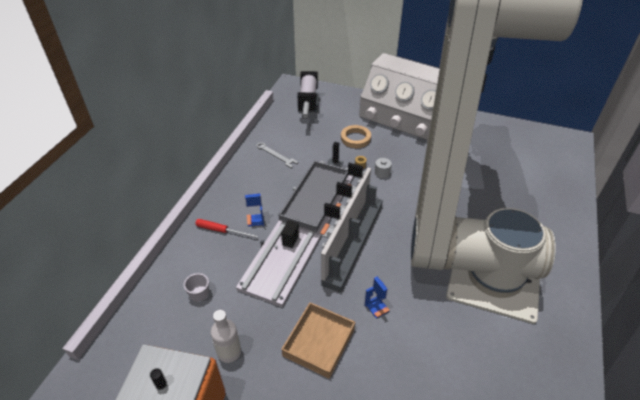

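The top view shows the rail with the tray at px (300-395, 170-215), chock (282,185), handle (410,192), three brackets at (290/323/357, 225), board, bin (186,250). Stud 4, at about (255,232), is empty. Blue parts are decoys.

```bash
python3 - <<'E'
import cv2
t=cv2.imread("pics/top0.png")[145:270,205:435]; cv2.imwrite("pics/topc.png",cv2.resize(t,None,fx=3.4,fy=3.4,interpolation=cv2.INTER_CUBIC))
s=cv2.imread("pics/side0.png")[130:310,230:395]; cv2.imwrite("pics/sidec.png",cv2.resize(s,None,fx=3.3,fy=3.3,interpolation=cv2.INTER_CUBIC))
E
```

```text
(no output)
```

View pics/topc.png

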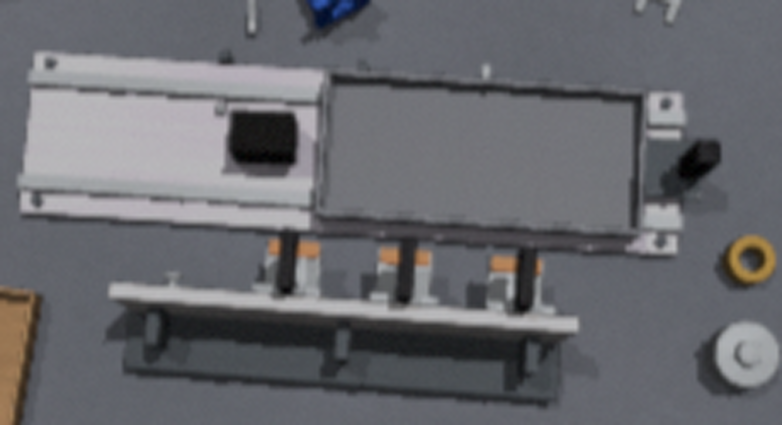

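View pics/sidec.png

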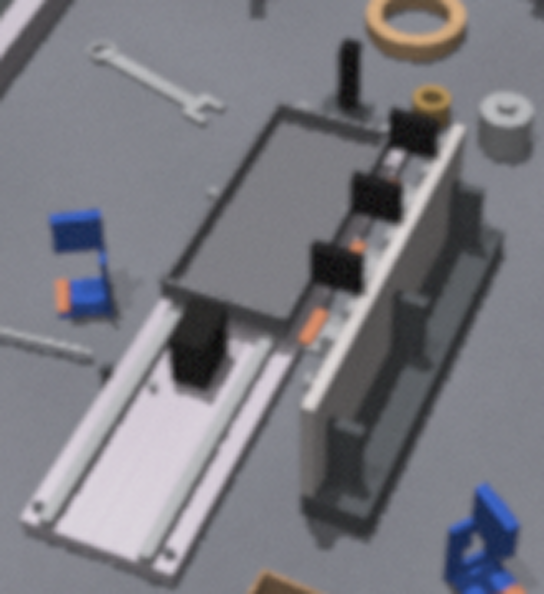

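Three brackets (1,2,3) hang at the board. In the crop, the fins' top ends are at (288,233-292), (407,240-302), (526,250-310). The chock top is at ~(264,130) and the handle top at (707,150).

```bash
cat >h.py <<'E'
import numpy as np, cv2
from scipy.spatial.transform import Rotation as Rn
from cell import arm, vision
def ray(c,px):
    K=np.array(c["camera_matrix"]);R=np.array(c["R"]);t=np.array(c["t"])
    return -R.T@t, R.T@np.linalg.inv(K)@np.array([px[0],px[1],1.])
def onz(c,px,z):
    o,d=ray(c,px); return o+d*(z-o[2])/d[2]
def proj(c,X):
    x=np.array(c["camera_matrix"])@(np.array(c["R"])@np.array(X)+np.array(c["t"])); return x[:2]/x[2]
def tri(rs):
    A=0;b=0
    for o,d in rs:
        d=d/np.linalg.norm(d);P=np.eye(3)-np.outer(d,d);A=A+P;b=b+P@o
    return np.linalg.solve(A,b)
def cc(name):
    return vision.camera(name)
def move(target,yaw):  # tool-down; yaw = angle of tool y axis in world; prints shift in tool axes cm and wz
    s=arm.state();R=Rn.from_quat(s["orientation"]);
    d=R.inv().apply(np.array(target)-s["ee_pos"])*100
    y=np.array([np.cos(yaw),np.sin(yaw),0]);z=np.array([0,0,-1.]);x=np.cross(y,z)
    T=Rn.from_matrix(np.stack([x,y,z],1));w=(R.inv()*T).as_rotvec()
    return np.round(d,2),np.round(w,3)
E
python3 - <<'E'
from h import *
c=cc("top")
f=lambda p,z:np.round(onz(c,(p[0]/3.4+205,p[1]/3.4+145),z),4)[:2]
for n,p,z in [("bL",(112,284),.145),("bR",(578,319),.145),("f3f",(288,233),.181),("f3b",(288,292),.181),("f2f",(408,240),.181),("f2b",(405,302),.181),("f1f",(528,250),.181),("f1b",(524,310),.181),
 ("chTL",(232,112),.078),("chTR",(297,113),.078),("chBR",(297,148),.078),("handle",(707,150),.12),("rTL",(35,52),.018),("rTR",(684,93),.018),("rBL",(22,214),.018),("rBR",(676,255),.018),("ptr",(487,70),.05),("tab1",(362,65),.018),("tab2",(225,57),.018),("trayTL",(327,73),.06),("trayTR",(645,93),.06),("trayBL",(315,218),.06),("trayBR",(640,234),.06)]: print(n,f(p,z))
for p in [(163,227),(215,229),(208,276),(157,270)]: print("bin",np.round(onz(c,p,.039),3))
s=cc("side");g=lambda p:(p[0]/3.3+230,p[1]/3.3+130)
for n,a,b in [("f3f",(288,233),(313,240)),("f3b",(288,292),(362,257)),("f1f",(528,250),(390,107)),("handle",(707,150),(350,42))]:
    print(n,np.round(tri([ray(c,(a[0]/3.4+205,a[1]/3.4+145)),ray(s,g(b))]),4))
print(move((0.2,-.5,.35),0))
E
```

```text
bL [0.4417 0.1893]
bR [ 0.4208 -0.1662]
f3f [0.4783 0.0543]
f3b [0.4343 0.0533]
f2f [ 0.4745 -0.0351]
f2b [ 0.4283 -0.0334]
f1f [ 0.4685 -0.1245]
f1b [ 0.4238 -0.1215]
chTL [0.5912 0.1072]
chTR [0.5912 0.054 ]
chBR [0.5621 0.0533]
handle [ 0.558  -0.2722]
rTL [0.6537 0.2833]
rTR [ 0.6268 -0.2752]
rBL [0.5126 0.2873]
rBR [ 0.4868 -0.2661]
ptr [ 0.6366 -0.1036]
tab1 [0.6469 0.0015]
tab2 [0.652  0.1196]
trayTL [0.6294 0.0305]
trayTR [ 0.6168 -0.2344]
trayBL [0.5073 0.038 ]
trayBR [ 0.4984 -0.2288]
bin [0.453 0.417 0.039]
bin [0.45  0.27  0.039]
bin [0.319 0.283 0.039]
bin [0.333 0.425 0.039]
f3f [0.4794 0.0545 0.1851]
f3b [0.4368 0.0538 0.1793]
f1f [ 0.4696 -0.1237  0.1858]
handle [ 0.5564 -0.2711  0.1257]
(array([  1.66,  -1.17, -15.89]), array([-0.   , -0.   , -1.221]))
```

```bash
python3 - <<'E'
from h import *
print(move((.573,.08,.25),0))
E
```

```text
(array([ 56.57, -42.87,  -5.86]), array([-0.   , -0.   , -1.221]))
```

>>> apply_moves(moves=[5,-3,-5.9,0,0,-0.12,-0.4,57,-42.8,-5.9,0,0,-1.221,-0.4,57,-42.8,-5.9,0,0,-1.221,-0.4,57,-42.8,-5.9,0,0,-1.221,-0.4,57,-42.8,-5.9,0,0,-1.221,-0.4,57,-42.8,-5.9,0,0,-1.221,-0.4,57,-42.8,-5.9,0,0,-1.221,-0.4,57,-42.8,-5.9,0,0,-1.221,-0.4,57,-42.8,-5.9,0,0,-1.221,-0.4,57,-42.8,-5.9,0,0,-1.221,-0.4,57,-42.8,-5.9,0,0,-1.221,-0.4,57,-42.8,-5.9,0,0,-1.221,-0.4], force=50)

```text
clock: 1.45
ee_pos: [0.5087, -0.025, 0.2461]
orientation: [0.707, 0.707, 0.0, 0.0]
ft_force: [0.7, 0.1, -0.3]
grip_width: 0.0597
grasp_force: 0.0
```

```bash
python3 - <<'E'
from h import *
print(move((.573,.08,.25),0))
c=cc("wrist");cv2.imwrite("pics/w1.png",c["pixels"])
print({k:np.round(v,4).tolist() for k,v in arm.state().items() if k in("q","ee_pos","grip_width")})
E
```

```text
(array([10.5 ,  6.43, -0.39]), array([0., 0., 0.]))
{'q': [-0.2044, 0.1816, 0.0568, 1.4451, 0.0029, 1.3626], 'ee_pos': [0.5115, -0.0197, 0.2458], 'grip_width': 0.0596}
```

View pics/w1.png

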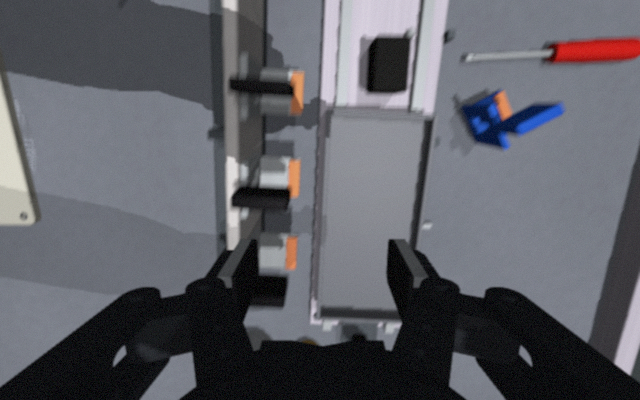

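The wrist view shows the chock at (370-410, 37-92) between the bars and brackets 3, 2, 1 at (265,85), (265,195), (265,285).

>>> apply_moves(moves=[4.0,3,0,0,0,0,-0.4,8.0,6,0,0,0,0,-0.4,8,6.4,0,0,0,0,-0.4,8,6.4,0,0,0,0,-0.4,8,6.4,0,0,0,0,-0.4])

```text
clock: 2.0
ee_pos: [0.5714, 0.0523, 0.2458]
orientation: [0.707, 0.707, -0.0, -0.0]
ft_force: [-1.7, 0.3, -0.0]
grip_width: 0.0598
grasp_force: 0.0
```

```bash
python3 - <<'E'
from h import *
c=cc("wrist");im=c["pixels"]
cv2.imwrite("pics/w2.png",im)
print(arm.state()["ee_pos"])
m=(im.max(2)<45).astype(np.uint8)
n,l,st,ce=cv2.connectedComponentsWithStats(m)
p=proj(c,(.573,.08,.078));print(p)
for i in range(1,n):
    if st[i,4]>150: print(st[i],np.round(ce[i]),[np.round(onz(c,q,.078),3)[:2].tolist() for q in (st[i,:2],st[i,:2]+st[i,2:4])])
E
```

```text
[0.57135697 0.05198962 0.24608001]
[323.71641121 145.91647883]
[211  44   9 103 614] [215.  94.] [[0.461, 0.181], [0.461, 0.079]]
[ 312  117   32   50 1518] [328. 141.] [[0.561, 0.11], [0.595, 0.057]]
[ 156  174   69   50 1556] [194. 189.] [[0.388, 0.049], [0.46, -0.009]]
[    0   240   640   160 50383] [319. 347.] [[0.196, -0.029], [1.002, -0.263]]
```

View pics/w2.png

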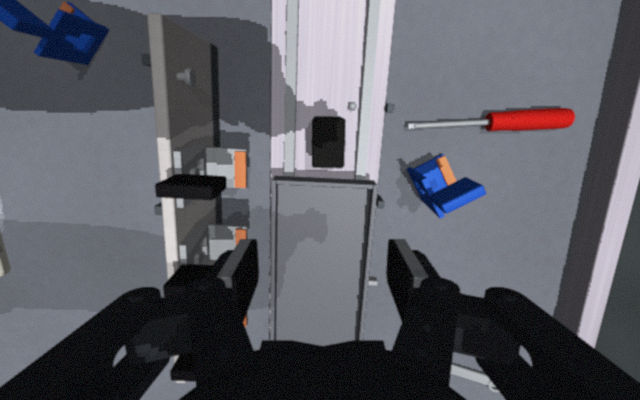

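>>> apply_moves(moves=[3.1,0.5,4,0,0,0,-0.4,3.1,0.5,8,0,0,0,-0.4,3.1,0.5,12,0,0,0,-0.4,3.1,0.5,16,0,0,0,-0.4,3.1,0.5,19,0,0,0,-0.4,3.1,0.5,20.3,0,0,0,-0.4,3.1,0.5,20.3,0,0,0,-0.4,3.1,0.5,20.3,0,0,0,1,3.1,0.5,20.3,0,0,0,1,3.1,0.5,20.3,0,0,0,1,3.1,0.5,20.3,0,0,0,1,3.1,0.5,20.3,0,0,0,1], force=50)

```text
clock: 3.25
ee_pos: [0.5772, 0.0839, 0.0434]
orientation: [0.707, 0.707, 0.0, 0.0]
ft_force: [0.7, 0.4, -0.2]
grip_width: 0.0002
grasp_force: 0.0
```

```bash
python3 - <<'E'
from h import *
t=cc("top");s=cc("side")
a=cv2.resize(t["pixels"][140:280,200:430],None,fx=2.2,fy=2.2,interpolation=2);b=cv2.resize(s["pixels"][120:320,210:400],None,fx=1.5,fy=1.5,interpolation=2)
h=max(a.shape[0],b.shape[0]);P=lambda i:np.pad(i,((0,h-i.shape[0]),(0,0),(0,0)))
cv2.imwrite("pics/p3.png",np.hstack([P(a),P(b)]))
E
```

```text
(no output)
```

View pics/p3.png

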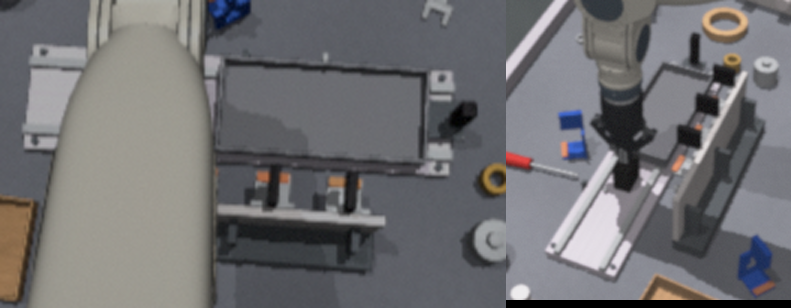

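The side view shows the chock (about px (625,175) in the composite) now just beside the closed fingers on the +y side, so it was shifted. I'll raise and measure again.

>>> apply_moves(moves=[0,0,-4,0,0,0,1,-2,0,-8,0,0,0,0,-5,0,-13,0,0,0,-0.4,-8,0,-17,0,0,0,-0.4,-8,0,-17,0,0,0,-0.4,-8,0,-17,0,0,0,-0.4])

```text
clock: 3.95
ee_pos: [0.5776, 0.003, 0.2141]
orientation: [0.708, 0.707, 0.001, 0.001]
ft_force: [0.9, -0.9, -0.7]
grip_width: 0.06
grasp_force: 0.0
```

```bash
cat >chock.py <<'E'
from h import *
c=cc("wrist");im=c["pixels"]
print(arm.state()["ee_pos"])
m=(im.max(2)<45).astype(np.uint8)
n,l,st,ce=cv2.connectedComponentsWithStats(m)
for i in range(1,n):
    if st[i,4]>400:
        ct=cv2.findContours((l==i).astype(np.uint8),0,2)[0][0]
        r=cv2.minAreaRect(ct); X=np.array([onz(c,q,.078)[:2] for q in cv2.boxPoints(r)])
        if abs(X.mean(0)[0]-.577)<.1 and X.mean(0)[1]>0: print(st[i],r,np.round(X,3).tolist(),X.mean(0).round(4))
cv2.imwrite("pics/ch.png",im[:260])
E
python3 chock.py
```

```text
[0.57691612 0.00385352 0.21252766]
[ 303   65   37   58 2036] ((321.0, 93.5), (57.0, 36.0), 90.0) [[0.561, 0.108], [0.594, 0.108], [0.594, 0.057], [0.56, 0.057]] [0.577  0.0827]
```

View pics/ch.png

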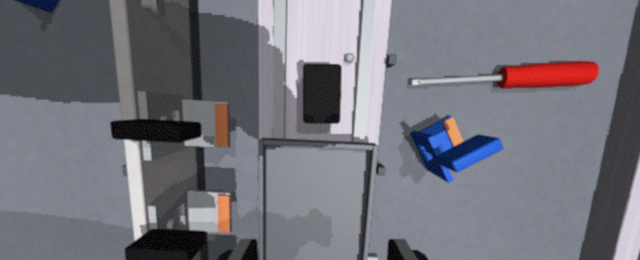

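```bash
python3 - <<'E'
from h import *
s=cc("side");t=cc("top")
for X in [(.577,.083,.018),(.577,.083,.078),(.577,.084,.043)]: 
    p=proj(s,X);print(p,(p-[210,120])*1.5+[506,0],proj(t,X))
for n,c in(("side",s),("top",t)):
    im=c["pixels"];m=(im.max(2)<40).astype(np.uint8)
    k,l,st,ce=cv2.connectedComponentsWithStats(m)
    p=proj(c,(.577,.083,.05))
    for i in range(1,k):
        if np.hypot(*(ce[i]-p))<40 and st[i,4]>40: print(n,st[i],ce[i])
a=cv2.resize(s["pixels"][160:290,230:360],None,fx=3,fy=3,interpolation=2)
b=cv2.resize(cv2.imread("pics/p3.png")[80:210,560:690],None,fx=3,fy=3)
cv2.imwrite("pics/p4.png",np.hstack([a,b]))
E
```

```text
[290.21732906 241.36005198] [626.3259936  182.04007797] [283.00635884 187.12895189]
[289.36092612 227.72303913] [625.04138918 161.58455869] [281.79813462 183.08260623]
[289.73666624 236.02323317] [625.60499936 174.03484976] [282.16478567 185.47966719]
side [282 226  16  21 182] [290.12087912 237.59340659]
```

View pics/p4.png

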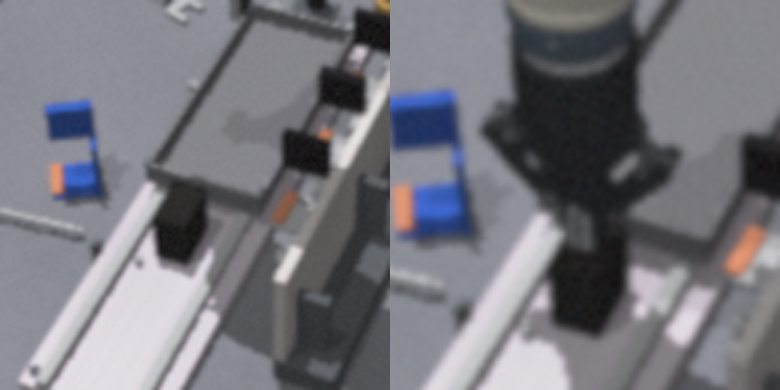

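```bash
python3 - <<'E'
from h import *
s=cc("side");t=cc("top");w=cc("wrist")
print("side cam",ray(s,(0,0))[0], "near-bottom corner",onz(s,(289.3,247.3),.018))
for z in(.018,.078):
  for dx,dy in((-18,-27),(18,-27),(18,27),(-18,27)):
    X=(.577+dx/1e3,.083+dy/1e3,z);print(z,dx,dy,proj(s,X).round(1),proj(t,X).round(1),proj(w,X).round(1))
for n,c,sl in(("s",s,(slice(215,255),slice(270,310))),("t",t,(slice(170,200),slice(265,300))),("w",w,(slice(55,135),slice(295,350)))):
  im=c["pixels"][sl];m=(im.max(2)<70).astype(np.uint8);ys,xs=np.nonzero(m);print(n,xs.min()+sl[1].start,xs.max()+sl[1].start,ys.min()+sl[0].start,ys.max()+sl[0].start)
np.set_printoptions(linewidth=250)
print(w["pixels"][55:135:3,322].max(1))
print(s["pixels"][215:255,290].max(1))
E
```

```text
side cam [0.18152647 0.93733408 1.12831575] near-bottom corner [0.5710358  0.10476911 0.018     ]
0.018 -18 -27 [299.3 236.4] [292.2 193.4] [307.4 122.5]
0.018 18 -27 [288.  233.3] [292.5 181.2] [339.2 122.6]
0.018 18 27 [281.  246.4] [273.9 180.9] [339.9  71.7]
0.018 -18 27 [292.5 249.7] [273.5 193.1] [306.8  71.7]
0.078 -18 -27 [298.7 222.7] [291.4 189.6] [304.5 125.4]
0.078 18 -27 [287.1 219.6] [291.7 176.9] [342.2 125.4]
0.078 18 27 [279.8 232.8] [272.3 176.6] [343.2  64.7]
0.078 -18 27 [291.7 236.1] [271.9 189.3] [303.7  64.7]
s 280 308 217 247Traceback (most recent call last):
  File "<stdin>", line 8, in <module>
    return umr_minimum(a, axis, None, out, keepdims, initial, where)
ValueError: zero-size array to reduction operation minimum which has no identity
```

>>> apply_moves(moves=[4,0,3,0,0,0,-0.4,7.9,0,6,0,0,0,-0.4,7.9,0,10,0,0,0,-0.4,7.9,0,14,0,0,0,-0.4,7.9,0,16.8,0,0,0,-0.4,7.9,0,16.8,0,0,0,-0.4,7.9,0,16.8,0,0,0,-0.4,7.9,0,16.8,0,0,0,0,7.9,0,16.8,0,0,0,0,7.9,0,16.8,0,0,0,0,7.9,0,16.8,0,0,0,0])

```text
clock: 5.35
ee_pos: [0.5773, 0.0829, 0.0457]
orientation: [0.707, 0.707, 0.0, 0.0]
ft_force: [-0.3, -0.4, -0.2]
grip_width: 0.0427
grasp_force: 0.0
```

```bash
python3 - <<'E'
from h import *
s=cc("side");w=cc("wrist")
print(arm.state()["ee_pos"],arm.state()["grip_width"])
a=cv2.resize(s["pixels"][190:260,250:330],None,fx=5,fy=5,interpolation=2)
b=w["pixels"][0:350,140:500]
cv2.imwrite("pics/p5.png",np.hstack([a,b])); print(proj(w,(.577,.083,.043)),proj(w,(.577,.083,.078)))
E
```

```text
[0.57708807 0.08284584 0.04533776] 0.04253393311084937
[321.96650932 223.24235781] [322.01503696 247.35385401]
```

View pics/p5.png

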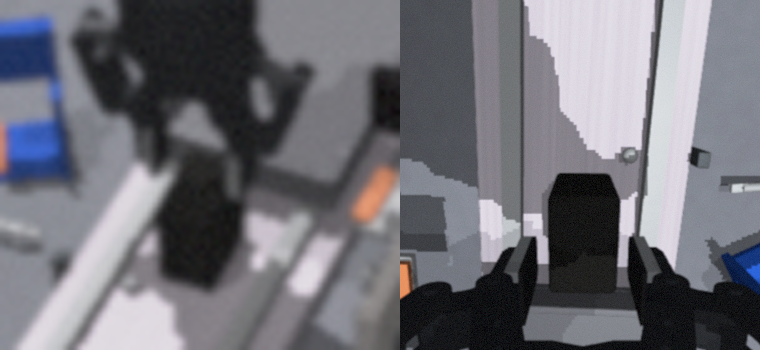

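The side and wrist views agree that the fingertips sit about 35-40 mm above the reported TCP, just over the chock's top. I'll open, go about 33 mm lower, and grip.

>>> apply_moves(moves=[0,0,0,0,0,0,-0.4,0,0,0,0,0,0,-0.4,0,0,1,0,0,0,-0.4,0,0,2,0,0,0,-0.4,0,0,2.8,0,0,0,-0.4,0,0,3.3,0,0,0,-0.4,0,0,3.3,0,0,0,-0.4,0,0,3.3,0,0,0,1,0,0,3.3,0,0,0,1,0,0,3.3,0,0,0,1,0,0,3.3,0,0,0,1], force=50)

```text
clock: 6.55
ee_pos: [0.5773, 0.0829, 0.0124]
orientation: [0.707, 0.707, 0.0, 0.0]
ft_force: [0.3, 0.5, 2.1]
grip_width: 0.0352
grasp_force: 50.3
```

Gripped: 35 mm wide at 50 N. Now carrying it to the bin around the board's end.

>>> apply_moves(moves=[0,0,-3,0,0,0,1,0,0,-7,0,0,0,1,4,0,-9,0,0,0,1,8,-0.5,-9,0,0,0,1,12,-1,-9,0,0,0,1,16,-2,-9,0,0,0,1,19.5,-4,-9,0,0,0,1,22,-7.5,-9,0,0,0,1,24,-11.5,-9,0,0,0,1,26,-15.5,-9,0,0,0,1,26.6,-18.8,-9,0,0,0,1,26.6,-18.8,-9,0,0,0,1])

```text
clock: 7.75
ee_pos: [0.3846, 0.3495, 0.1021]
orientation: [0.706, 0.708, -0.001, -0.0]
ft_force: [0.3, -0.0, -2.5]
grip_width: 0.0353
grasp_force: 50.7
```

>>> apply_moves(moves=[0,0,0,0,0,0,1,0,0,4,0,0,0,1,0,0,8,0,0,0,1,0,0,10,0,0,0,1,0,0,10,0,0,0,1,0,0,10,0,0,0,1])

```text
clock: 8.35
ee_pos: [0.3898, 0.3485, 0.0015]
orientation: [0.708, 0.707, -0.0, -0.0]
ft_force: [-0.2, -0.1, -1.8]
grip_width: 0.0351
grasp_force: 51.9
```

>>> apply_moves(moves=[0,0,0.3,0,0,0,1,0,0,0.3,0,0,0,-0.4,0,0,0.3,0,0,0,-0.4,0,0,0.3,0,0,0,-0.4,0,0,-4,0,0,0,-0.4,0,0,-8,0,0,0,-0.4,0,0,-13,0,0,0,-0.4,0,0,-18,0,0,0,-0.4,0,0,-22,0,0,0,-0.4,0,0,-22,0,0,0,-0.4])

```text
clock: 9.35
ee_pos: [0.3906, 0.3501, 0.228]
orientation: [0.707, 0.707, 0.005, 0.001]
ft_force: [0.4, -0.5, -0.0]
grip_width: 0.0603
grasp_force: 0.0
```

```bash
python3 - <<'E'
from h import *
print(arm.state()["ee_pos"],arm.state()["grip_width"],move((.557,-.272,.22),1.523))
E
```

```text
[0.39063652 0.35014732 0.22799037] 0.060251126480924476 (array([-62.22,  16.62,   0.61]), array([ 0.011,  0.002, -1.523]))
```

>>> apply_moves(moves=[-62.2,16.6,0.5,0.01,0,-1.523,-0.3,-62.2,16.6,0.5,0.01,0,-1.523,-0.3,-62.2,16.6,0.5,0.01,0,-1.523,-0.3,-62.2,16.6,0.5,0.01,0,-1.523,-0.3,-62.2,16.6,0.5,0.01,0,-1.523,-0.3,-62.2,16.6,0.5,0.01,0,-1.523,-0.3,-62.2,16.6,0.5,0.01,0,-1.523,-0.3,-62.2,16.6,0.5,0.01,0,-1.523,-0.3,-62.2,16.6,0.5,0.01,0,-1.523,-0.3,-62.2,16.6,0.5,0.01,0,-1.523,-0.3,-62.2,16.6,0.5,0.01,0,-1.523,-0.3,-62.2,16.6,0.5,0.01,0,-1.523,-0.3])

```text
clock: 10.55
ee_pos: [0.5285, -0.1722, 0.2177]
orientation: [0.021, 1.0, -0.003, -0.003]
ft_force: [0.3, 1.2, 1.2]
grip_width: 0.0553
grasp_force: 0.0
```

>>> apply_moves(moves=[0,0,0,0,0,0,-0.3])

```text
clock: 10.65
ee_pos: [0.5292, -0.1756, 0.2162]
orientation: [0.025, 1.0, -0.004, -0.004]
ft_force: [-0.1, 0.4, 0.1]
grip_width: 0.0555
grasp_force: 0.0
```

```bash
python3 - <<'E'
from h import *
s=arm.state();print(s["ee_pos"],s["orientation"],s["grip_width"],move((.557,-.272,.22),1.523))
t=cc("top");im=t["pixels"];m=(im.max(2)<45).astype(np.uint8);n,l,st,ce=cv2.connectedComponentsWithStats(m)
for i in range(1,n):
    if 40<st[i,4]<1500 and 150<ce[i][0]<450 and 120<ce[i][1]<300: print(st[i],ce[i].round(1),onz(t,ce[i],.06).round(3))
E
```

```text
[ 0.52915153 -0.17560659  0.2162427 ] [ 0.02517768  0.99966959 -0.00351908 -0.00379727] 0.055545630615485425 (array([-3.26, -9.49, -0.33]), array([-0.007, -0.007, -0.003]))
[303 167  69  18 134] [345.5 172.2] [ 0.615 -0.095  0.06 ]
[287 213   6  19  74] [289.1 221.5] [0.472 0.061 0.06 ]
[322 215   6  19  82] [324.2 224.3] [ 0.466 -0.037  0.06 ]
[242 235  81  25 703] [286. 244.] [0.41  0.068 0.06 ]
[175 244  23  14 294] [185.9 250.5] [0.387 0.343 0.06 ]
```

>>> apply_moves(moves=[-3.2,-5,0,-0.007,-0.007,0,-0.3,-3.2,-9.5,0,-0.007,-0.007,0,-0.3,-3.2,-9.5,4,-0.007,-0.007,0,-0.3,-3.2,-9.5,8,-0.007,-0.007,0,-0.3,-3.2,-9.5,8,-0.007,-0.007,0,-0.3,-3.2,-9.5,8,-0.007,-0.007,0,-0.3])

```text
clock: 11.3
ee_pos: [0.5553, -0.2663, 0.1391]
orientation: [0.024, 1.0, 0.0, 0.0]
ft_force: [0.3, -0.8, -0.2]
grip_width: 0.0558
grasp_force: 0.0
```

```bash
python3 - <<'E'
from h import *
w=cc("wrist");s=cc("side");print(arm.state()["ee_pos"])
print(proj(w,(.557,-.272,.12)),proj(s,(.557,-.272,.12)))
a=cv2.resize(s["pixels"][110:230,260:400],None,fx=3,fy=3,interpolation=2)
b=w["pixels"][0:360,160:500]
cv2.imwrite("pics/p6.png",np.hstack([a,b]))
E
```

```text
[ 0.55644277 -0.26714093  0.14089314]
[312.38646628 216.45935846] [335.77597901 143.87272719]
```

View pics/p6.png

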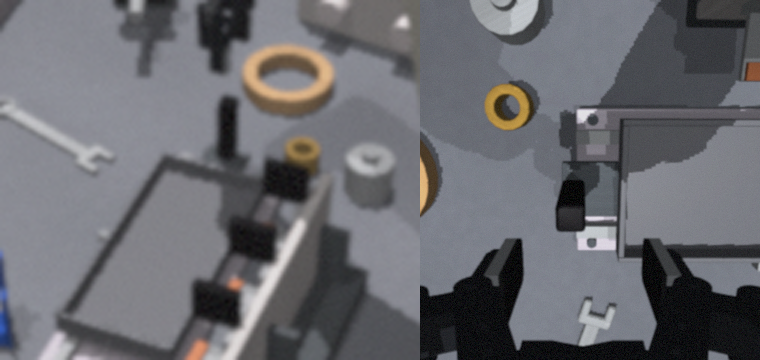

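The handle top is at about (311,216) in the wrist view, as predicted. Descending and gripping.

>>> apply_moves(moves=[-0.1,-0.5,3,0,0,0,-0.3,-0.1,-0.5,6,0,0,0,-0.3,-0.1,-0.5,9,0,0,0,-0.3,-0.1,-0.5,9.6,0,0,0,-0.3,-0.1,-0.5,9.6,0,0,0,-0.3,-0.1,-0.5,9.6,0,0,0,1,-0.1,-0.5,9.6,0,0,0,1,-0.1,-0.5,9.6,0,0,0,1,-0.1,-0.5,9.6,0,0,0,1,-0.1,-0.5,9.6,0,0,0,1], force=60)

```text
clock: 12.4
ee_pos: [0.5572, -0.273, 0.0442]
orientation: [0.024, 1.0, -0.001, 0.002]
ft_force: [-0.6, 0.5, 6.1]
grip_width: 0.0196
grasp_force: 58.3
```

>>> apply_moves(moves=[0,1.5,0,0,0,0,1,0,3,0,0,0,0,1,0,4.5,0,0,0,0,1,0,6,0,0,0,0,1,0,7.5,0,0,0,0,1,0,8.5,0,0,0,0,1,0,9.3,0,0,0,0,1,0,9.8,0,0,0,0,1,0,10.1,0,0,0,0,1,0,10.1,0,0,0,0,1])

```text
clock: 13.4
ee_pos: [0.5622, -0.1715, 0.0442]
orientation: [0.024, 1.0, -0.0, 0.002]
ft_force: [0.4, 1.5, 7.2]
grip_width: 0.0193
grasp_force: 59.4
```

>>> apply_moves(moves=[0,0.1,0,0,0,0,1,0,0.2,0,0,0,0,1,0,0.2,0,0,0,0,1])

```text
clock: 13.7
ee_pos: [0.5622, -0.1708, 0.0442]
orientation: [0.024, 1.0, -0.001, 0.002]
ft_force: [-1.4, -4.3, 6.7]
grip_width: 0.0193
grasp_force: 59.3
```

>>> apply_moves(moves=[0,-0.1,0,0,0,0,1,0,-0.1,0,0,0,0,-0.4,0,-0.1,0,0,0,0,-0.4,0,-0.1,0,0,0,0,-0.4,0,-0.1,-3,0,0,0,-0.4,0,-0.1,-7,0,0,0,-0.4,0,-0.1,-12,0,0,0,-0.4,0,-0.1,-15,0,0,0,-0.4,0,-0.1,-15,0,0,0,-0.4])

```text
clock: 14.6
ee_pos: [0.5626, -0.1713, 0.197]
orientation: [0.024, 1.0, -0.001, 0.004]
ft_force: [0.7, 0.3, -0.5]
grip_width: 0.0601
grasp_force: 0.0
```

```bash
python3 - <<'E'
from h import *
s=arm.state();print(s["ee_pos"],s["grip_width"])
t=cc("top");cv2.imwrite("pics/t7.png",t["pixels"])
w=cc("wrist");cv2.imwrite("pics/w7.png",w["pixels"])
# tray edges along the tray's mid-line (rail x) in the top image, and pointer/tab on far side
im=t["pixels"].astype(int)
for x in (.56,.58):
  p0=proj(t,(x,.17,.06));p1=proj(t,(x,-.2,.06))
  cols=np.arange(int(p0[0]),int(p1[0])); row=int(round((p0[1]+p1[1])/2))
  g=im[row,cols].mean(1);d=np.abs(np.diff(g));k=np.argsort(d)[::-1][:6]
  print(x,[(int(cols[i]),onz(t,(cols[i]+.5,row),.06).round(3)[1],int(d[i])) for i in k])
E
```

```text
[ 0.56264559 -0.171267    0.19702474] 0.060081394256245396
0.56 [(260, np.float64(0.143), 52), (262, np.float64(0.138), 30), (344, np.float64(-0.093), 17), (264, np.float64(0.132), 16), (265, np.float64(0.129), 14), (347, np.float64(-0.101), 14)]
0.58 [(263, np.float64(0.136), 37), (261, np.float64(0.141), 33), (260, np.float64(0.144), 24), (265, np.float64(0.13), 16), (351, np.float64(-0.112), 13), (264, np.float64(0.133), 11)]
```

```bash
python3 - <<'E'
from h import *
print(move((.447,-.124,.19),1.512))
w=cv2.imread("pics/w7.png"); 
t=cc("top"); a=cv2.resize(t["pixels"][145:275,215:425],None,fx=1.9,fy=1.9,interpolation=2);b=w[0:360,100:500]
h=360;P=lambda i:np.pad(i[:h],((0,h-min(h,i.shape[0])),(0,0),(0,0)))
cv2.imwrite("pics/p8.png",np.hstack([P(a),P(b)]))
E
```

```text
(array([11.62,  4.11,  0.23]), array([0.   , 0.002, 0.011]))
```

View pics/p8.png

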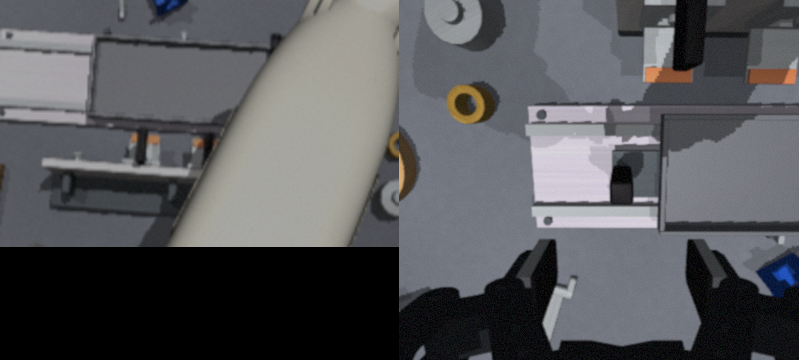

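The carrier is at the loading station: tray left end at ~y 0.142, pointer level. Bracket 1's fin is at wrist px (390, 0-70). Moving over it.

>>> apply_moves(moves=[4.5,1.8,0,0,0.002,0.011,0,9,3.3,0,0,0.002,0.011,0,11.6,4.1,0,0,0.002,0.011,0,11.6,4.1,0,0,0.002,0.011,0,11.6,4.1,0,0,0.002,0.011,0])

```text
clock: 15.25
ee_pos: [0.4468, -0.1239, 0.1916]
orientation: [0.029, 1.0, 0.0, -0.001]
ft_force: [0.7, -0.3, -0.9]
grip_width: 0.0425
grasp_force: 0.0
```

```bash
cat > fin.py <<'E'
from h import *
import sys
w=cc("wrist");s=arm.state();print(s["ee_pos"],s["orientation"],s["grip_width"])
im=w["pixels"];m=(im[:235].max(2)<45).astype(np.uint8)
n,l,st,ce=cv2.connectedComponentsWithStats(m)
for i in range(1,n):
    if st[i,4]>150:
        a,b=st[i,:2],st[i,:2]+st[i,2:4]; print(st[i],ce[i].round(),[onz(w,p,.181).round(3)[:2].tolist() for p in (a,b)])
x,y=map(float,sys.argv[1:3])
ex=np.array([.998,-.0587]);ey=np.array([.0587,.998]);P=np.array([x,y])
for dx in(-24,22):
  for dy in(-6,6): print(dx,dy,proj(w,[*(P+dx/1e3*ex+dy/1e3*ey),.181]).round(0))
E
python3 fin.py .447 -.124
```

```text
[ 0.44738741 -0.12426169  0.19158534] [ 2.94481657e-02  9.99565842e-01  3.70167164e-04 -8.91778256e-04] 0.042714169189376816
[445 112  34  38 946] [462. 129.] [[0.387, -0.049], [0.41, -0.027]]
[ 586  112   54   36 1512] [615. 129.] [[0.391, 0.033], [0.414, 0.068]]
[313 175  19  60 663] [322. 197.] [[0.419, -0.127], [0.459, -0.118]]
[ 430  175   44   60 1968] [451. 207.] [[0.423, -0.056], [0.464, -0.027]]
[ 546  175   73   60 3346] [581. 207.] [[0.427, 0.014], [0.47, 0.066]]
-24 -6 [311. 181.]
-24 6 [331. 181.]
22 -6 [312. 250.]
22 6 [330. 250.]
```

>>> apply_moves(moves=[0.1,0,3,0,0,0,0,0.1,0,6,0,0,0,0,0.1,0,7.5,0,0,0,0,0.1,0,7.5,0,0,0,0,0.1,0,7.5,0,0,0,0,0.1,0,7.5,0,0,0,1,0.1,0,7.5,0,0,0,1,0.1,0,7.5,0,0,0,1,0.1,0,7.5,0,0,0,1,0.1,0,7.5,0,0,0,1], force=60)

```text
clock: 16.3
ee_pos: [0.4466, -0.1243, 0.118]
orientation: [0.029, 1.0, -0.0, 0.0]
ft_force: [1.7, -0.5, 5.5]
grip_width: 0.0105
grasp_force: 61.8
```

>>> apply_moves(moves=[0,0,-0.7,0,0,0,1,0,0,-1.4,0,0,0,1,0,0,-2.1,0,0,0,1,0,0,-2.5,0,0,0,1,0,0,-2.5,0,0,0,1])

```text
clock: 16.8
ee_pos: [0.4462, -0.1241, 0.1429]
orientation: [0.029, 1.0, 0.0, -0.0]
ft_force: [1.7, -0.3, -0.8]
grip_width: 0.0105
grasp_force: 61.1
```

>>> apply_moves(moves=[-0.4,0,0,0,0,0,1,-0.8,0,0,0,0,0,1,-1.3,0,0,0,0,0,1,-1.9,0,0,0,0,0,1,-2.6,0,0,0,0,0,1,-2.6,0,0,0,0,0,1])

```text
clock: 17.4
ee_pos: [0.4729, -0.1257, 0.1419]
orientation: [0.029, 1.0, 0.0, -0.001]
ft_force: [0.3, 0.7, -3.1]
grip_width: 0.0107
grasp_force: 60.9
```

```bash
python3 - <<'E'
from h import *
print(move((.565,-.0735,.1429),1.512))
E
```

```text
(array([-8.89,  5.75, -0.11]), array([ 0.001, -0.001,  0.   ]))
```

>>> apply_moves(moves=[-3,0,-0.1,0,0,0,1,-6,1,-0.1,0,0,0,1,-8.9,3.5,-0.1,0,0,0,1,-8.9,5.7,-0.1,0,0,0,1,-8.9,5.7,-0.1,0,0,0,1,-8.9,5.7,2,0,0,0,1,-8.9,5.7,4,0,0,0,1,-8.9,5.7,5,0,0,0,1,-8.9,5.7,5.2,0,0,0,1,-8.9,5.7,5.2,0,0,0,1])

```text
clock: 18.4
ee_pos: [0.5641, -0.0742, 0.0904]
orientation: [0.03, 1.0, 0.0, -0.001]
ft_force: [-0.3, -1.1, -2.0]
grip_width: 0.0103
grasp_force: 60.8
```

>>> apply_moves(moves=[0,0,0.2,0,0,0,1,0,0,0.35,0,0,0,1,0,0,0.35,0,0,0,1])

```text
clock: 18.7
ee_pos: [0.5647, -0.0742, 0.0883]
orientation: [0.029, 1.0, -0.0, 0.001]
ft_force: [-2.8, -0.5, 6.6]
grip_width: 0.01
grasp_force: 62.2
```

>>> apply_moves(moves=[0,0,0,0,0,0,0.2,0,0,0,0,0,0,0.1,0,0,0,0,0,0,0.1,0,0,-3,0,0,0,0.1,0,0,-7,0,0,0,0.1,0,0,-10.5,0,0,0,0,0,0,-10.5,0,0,0,0])

```text
clock: 19.4
ee_pos: [0.5662, -0.0744, 0.1964]
orientation: [0.029, 1.0, -0.001, 0.003]
ft_force: [1.1, 0.4, -0.3]
grip_width: 0.0427
grasp_force: 0.0
```

```bash
python3 - <<'E'
from h import *
print(arm.state()["ee_pos"],move((.452,-.0347,.19),1.512))
w=cc("wrist");im=w["pixels"];cv2.imwrite("pics/w9.png",im)
m=(im[:300].max(2)<45).astype(np.uint8);n,l,st,ce=cv2.connectedComponentsWithStats(m)
for i in range(1,n):
    if st[i,4]>150: print(st[i],[onz(w,p,.15).round(3)[:2].tolist() for p in (st[i,:2],st[i,:2]+st[i,2:4])])
E
```

```text
[ 0.56618838 -0.07439407  0.19639516] (array([11.64,  3.29,  0.56]), array([-0.001,  0.006,  0.   ]))
[ 363    0   76   72 2234] [[0.436, -0.04], [0.482, 0.009]]
[ 493    0   82   72 3832] [[0.441, 0.041], [0.487, 0.098]]
[225  32 109   5 417] [[0.449, -0.129], [0.456, -0.06]]
[ 275  119  263  111 2274] [[0.505, -0.102], [0.598, 0.088]]
[ 196  161   45   44 1080] [[0.531, -0.161], [0.565, -0.134]]
[ 141  237  136   63 3012] [[0.586, -0.213], [0.647, -0.115]]
[ 368  237  137   63 3039] [[0.596, -0.041], [0.658, 0.068]]
```

>>> apply_moves(moves=[4.5,1.3,0,0,0.004,0,0,9,2.6,0.2,0,0.006,0,0,11.6,3.3,0.5,0,0.006,0,0,11.6,3.3,0.5,0,0.006,0,0,11.6,3.3,0.5,0,0.006,0,0])

```text
clock: 19.95
ee_pos: [0.4503, -0.0341, 0.1865]
orientation: [0.029, 1.0, 0.0, -0.004]
ft_force: [0.4, -0.5, -0.0]
grip_width: 0.0427
grasp_force: 0.0
```

```bash
python3 fin.py .452 -.0347
```

```text
[ 0.45088714 -0.03431298  0.18646406] [ 2.93930777e-02  9.99561673e-01  2.86628235e-04 -3.52508911e-03] 0.04273209851191848
[199 115  27  37 786] [212. 132.] [[0.383, -0.099], [0.405, -0.087]]
[360 114  11  38 302] [365. 131.] [[0.388, -0.008], [0.41, -0.002]]
[ 505  116   51   37 1365] [530. 133.] [[0.394, 0.073], [0.417, 0.105]]
[313 180  19  55 663] [322. 200.] [[0.424, -0.037], [0.46, -0.028]]
[ 432  180   45   55 1822] [453. 209.] [[0.429, 0.033], [0.465, 0.062]]
-24 -6 [310. 186.]
-24 6 [330. 186.]
22 -6 [311. 256.]
22 6 [329. 256.]
```

>>> apply_moves(moves=[0,0.1,3,0,-0.006,0,0,0,0.1,6,0,-0.006,0,0,0,0.1,6.8,0,-0.006,0,0,0,0.1,6.8,0,-0.006,0,0,0,0.1,6.8,0,-0.006,0,0,0,0.1,6.8,0,-0.006,0,1,0,0.1,6.8,0,-0.006,0,1,0,0.1,6.8,0,-0.006,0,1,0,0.1,6.8,0,-0.006,0,1,0,0.1,6.8,0,-0.006,0,1])

```text
clock: 21.0
ee_pos: [0.4506, -0.033, 0.1196]
orientation: [0.029, 1.0, 0.0, 0.0]
ft_force: [0.5, 0.4, 5.7]
grip_width: 0.011
grasp_force: 62.4
```

>>> apply_moves(moves=[0,0,-0.7,0,0,0,1,0,0,-1.4,0,0,0,1,0,0,-2.1,0,0,0,1,0,0,-2.5,0,0,0,1,0,0,-2.5,0,0,0,1])

```text
clock: 21.5
ee_pos: [0.4502, -0.0332, 0.1444]
orientation: [0.029, 1.0, 0.0, -0.0]
ft_force: [0.5, -0.4, -1.2]
grip_width: 0.0105
grasp_force: 61.3
```

>>> apply_moves(moves=[-0.4,0,0,0,0,0,1,-0.8,0,0,0,0,0,1,-1.3,0,0,0,0,0,1,-1.9,0,0,0,0,0,1,-2.6,0,0,0,0,0,1,-2.6,0,0,0,0,0,1])

```text
clock: 22.1
ee_pos: [0.4768, -0.0347, 0.1435]
orientation: [0.029, 1.0, 0.0, -0.001]
ft_force: [-0.6, 0.7, -2.4]
grip_width: 0.0106
grasp_force: 61.3
```

```bash
python3 - <<'E'
from h import *
print(move((.568,.0075,.1444),1.512))
E
```

```text
(array([-8.85,  4.75, -0.1 ]), array([ 0.   , -0.001,  0.   ]))
```

>>> apply_moves(moves=[-3,0,-0.1,0,0,0,1,-6,1,-0.1,0,0,0,1,-8.8,3,-0.1,0,0,0,1,-8.8,4.7,-0.1,0,0,0,1,-8.8,4.7,-0.1,0,0,0,1,-8.8,4.7,2,0,0,0,1,-8.8,4.7,4,0,0,0,1,-8.8,4.7,5,0,0,0,1,-8.8,4.7,5.3,0,0,0,1,-8.8,4.7,5.5,0,0,0,1,-8.8,4.7,5.5,0,0,0,1])

```text
clock: 23.2
ee_pos: [0.5665, 0.0067, 0.0901]
orientation: [0.03, 1.0, 0.0, 0.0]
ft_force: [-3.7, -1.0, 5.2]
grip_width: 0.0106
grasp_force: 62.3
```

Contact (5 N). Release and rise.

>>> apply_moves(moves=[0,0,0,0,0,0,0.2,0,0,0,0,0,0,0.1,0,0,0,0,0,0,0.1,0,0,-3,0,0,0,0.1,0,0,-7,0,0,0,0.1,0,0,-10,0,0,0,0,0,0,-10,0,0,0,0,0,0,-10,0,0,0,0])

```text
clock: 24.0
ee_pos: [0.5668, 0.0071, 0.189]
orientation: [0.029, 1.0, 0.0, -0.0]
ft_force: [-0.3, -0.8, -0.3]
grip_width: 0.0427
grasp_force: 0.0
```

```bash
python3 - <<'E'
from h import *
print(arm.state()["ee_pos"],move((.4575,.0555,.188),1.512))
E
```

```text
[0.56684123 0.00706354 0.1889639 ] (array([11.2 ,  4.19,  0.1 ]), array([ 0., -0., -0.]))
```

>>> apply_moves(moves=[4.5,1.7,0,0,0,0,0,9,3.4,0,0,0,0,0,11.2,4.2,0,0,0,0,0,11.2,4.2,0,0,0,0,0,11.2,4.2,0,0,0,0,0,11.2,4.2,0,0,0,0,0])

```text
clock: 24.6
ee_pos: [0.4578, 0.0554, 0.1882]
orientation: [0.03, 1.0, 0.0, -0.001]
ft_force: [-0.0, 0.1, -0.3]
grip_width: 0.0425
grasp_force: 0.0
```

```bash
python3 fin.py .4575 .0555
```

```text
[0.45788989 0.05525979 0.18814971] [ 2.96295754e-02  9.99560359e-01  2.27518767e-04 -1.06093885e-03] 0.04283917628081274
[ 566   67   74   41 2643] [604.  88.] [[0.377, 0.195], [0.402, 0.239]]
[  88  111   52   38 1510] [114. 129.] [[0.385, -0.072], [0.408, -0.047]]
[273 111  13  37 302] [278. 128.] [[0.391, 0.032], [0.412, 0.038]]
[417 111  28  38 804] [431. 128.] [[0.396, 0.114], [0.418, 0.13]]
[312 176  20  59 737] [322. 199.] [[0.43, 0.052], [0.468, 0.062]]
-24 -6 [311. 181.]
-24 6 [331. 181.]
22 -6 [312. 252.]
22 6 [331. 252.]
```

>>> apply_moves(moves=[0.1,0,3,0,0,0,0,0.1,0,6,0,0,0,0,0.1,0,7.0,0,0,0,0,0.1,0,7.0,0,0,0,0,0.1,0,7.0,0,0,0,0,0.1,0,7.0,0,0,0,1,0.1,0,7.0,0,0,0,1,0.1,0,7.0,0,0,0,1,0.1,0,7.0,0,0,0,1,0.1,0,7.0,0,0,0,1])

```text
clock: 25.65
ee_pos: [0.4569, 0.0556, 0.1197]
orientation: [0.029, 1.0, 0.0, 0.0]
ft_force: [0.9, -0.6, 5.7]
grip_width: 0.0106
grasp_force: 62.3
```

>>> apply_moves(moves=[0,0,-0.7,0,0,0,1,0,0,-1.4,0,0,0,1,0,0,-2.1,0,0,0,1,0,0,-2.5,0,0,0,1,0,0,-2.5,0,0,0,1])

```text
clock: 26.15
ee_pos: [0.4564, 0.0557, 0.1445]
orientation: [0.029, 1.0, 0.0, -0.0]
ft_force: [1.8, -0.4, -1.2]
grip_width: 0.0102
grasp_force: 61.3
```

>>> apply_moves(moves=[-0.4,0,0,0,0,0,1,-0.8,0,0,0,0,0,1,-1.3,0,0,0,0,0,1,-1.9,0,0,0,0,0,1,-2.6,0,0,0,0,0,1,-2.6,0,0,0,0,0,1])

```text
clock: 26.75
ee_pos: [0.4831, 0.0541, 0.1435]
orientation: [0.029, 1.0, 0.0, -0.001]
ft_force: [-0.3, -0.0, -2.2]
grip_width: 0.0105
grasp_force: 61.2
```

```bash
python3 - <<'E'
from h import *
print(move((.572,.0865,.1445),1.512))
E
```

```text
(array([-8.69,  3.76, -0.11]), array([ 0.   , -0.001, -0.   ]))
```

>>> apply_moves(moves=[-3,0,-0.1,0,0,0,1,-6,1,-0.1,0,0,0,1,-8.6,2.5,-0.1,0,0,0,1,-8.6,3.7,-0.1,0,0,0,1,-8.6,3.7,-0.1,0,0,0,1,-8.6,3.7,2,0,0,0,1,-8.6,3.7,4,0,0,0,1,-8.6,3.7,5,0,0,0,1,-8.6,3.7,5.3,0,0,0,1,-8.6,3.7,5.5,0,0,0,1,-8.6,3.7,5.5,0,0,0,1])

```text
clock: 27.85
ee_pos: [0.5699, 0.0859, 0.0902]
orientation: [0.029, 1.0, 0.0, 0.0]
ft_force: [-1.0, -0.2, 0.6]
grip_width: 0.0106
grasp_force: 61.6
```

>>> apply_moves(moves=[0,0,0.15,0,0,0,1,0,0,0.15,0,0,0,1,0,0,0.15,0,0,0,0.2,0,0,0.15,0,0,0,0.1,0,0,0.15,0,0,0,0.1,0,0,-3,0,0,0,0.1,0,0,-7,0,0,0,0.1,0,0,-12,0,0,0,0,0,0,-12,0,0,0,0])

```text
clock: 28.75
ee_pos: [0.5727, 0.0861, 0.2152]
orientation: [0.029, 1.0, 0.0, 0.004]
ft_force: [-0.3, -1.2, 0.9]
grip_width: 0.0427
grasp_force: 0.0
```

```bash
python3 - <<'E'
from h import *
s=arm.state();print(s["ee_pos"],move((.562,-.1713,.21),1.523))
s=cc("side");cv2.imwrite("pics/s10.png",cv2.resize(s["pixels"][110:300,225:395],None,fx=3.1,fy=3.1,interpolation=2))
E
```

```text
[0.57267507 0.08607767 0.21523345] (array([ -0.44, -25.76,   0.5 ]), array([ 0.001,  0.009, -0.011]))
```

View pics/s10.png

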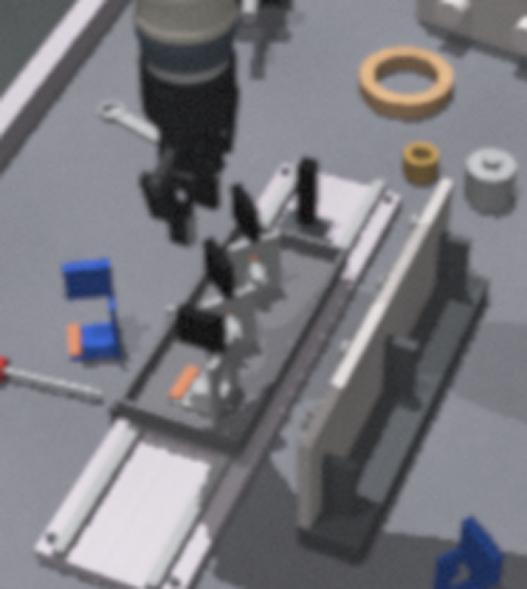

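All three brackets stand in the tray (fins at px (245,210), (218,265), (200,328)), and the board is empty. Now to the handle.

>>> apply_moves(moves=[0,-5,0,0,0,0,-0.3,0,-10,0,0,0,0,-0.3,-0.2,-15,0,0,0,-0.01,-0.3,-0.4,-20,0,0,0,-0.01,-0.3,-0.4,-24,0.4,0,0,-0.011,-0.3,-0.4,-25.8,0.4,0,0,-0.011,-0.3,-0.4,-25.8,0.4,0,0,-0.011,-0.3,-0.4,-25.8,0.4,0,0,-0.011,-0.3])

```text
clock: 29.6
ee_pos: [0.5588, -0.1713, 0.2039]
orientation: [0.024, 1.0, 0.001, -0.001]
ft_force: [-0.2, 0.4, -0.0]
grip_width: 0.0558
grasp_force: 0.0
```

```bash
python3 - <<'E'
from h import *
print(arm.state()["ee_pos"],move((.562,-.1713,.0442),1.523))
E
```

```text
[ 0.55882948 -0.17128621  0.20389467] (array([-3.500e-01, -1.000e-02,  1.597e+01]), array([ 0.001, -0.002, -0.001]))
```

>>> apply_moves(moves=[-0.3,0,4,0,0,0,-0.3,-0.3,0,8,0,0,0,-0.3,-0.3,0,12,0,0,0,-0.3,-0.3,0,15,0,0,0,-0.3,-0.3,0,15.9,0,0,0,-0.3,-0.3,0,15.9,0,0,0,-0.3,-0.3,0,15.9,0,0,0,1,-0.3,0,15.9,0,0,0,1,-0.3,0,15.9,0,0,0,1,-0.3,0,15.9,0,0,0,1], force=60)

```text
clock: 30.6
ee_pos: [0.5629, -0.1721, 0.0474]
orientation: [0.024, 1.0, -0.0, 0.001]
ft_force: [-0.3, 1.3, 6.8]
grip_width: 0.0193
grasp_force: 58.9
```

>>> apply_moves(moves=[0,0.5,0,0,0,0,1,0,1.3,0,0,0,0,1,0,2.4,0,0,0,0,1,0,3.6,0,0,0,0,1,0,4.8,0,0,0,0,1,0,6,0,0,0,0,1,0,7.2,0,0,0,0,1,0,8.4,0,0,0,0,1,0,9.5,0,0,0,0,1,0,10.4,0,0,0,0,1,0,11.1,0,0,0,0,1,0,11.6,0,0,0,0,1])

```text
clock: 31.8
ee_pos: [0.5686, -0.0568, 0.0475]
orientation: [0.024, 1.0, -0.001, 0.001]
ft_force: [-0.1, -2.6, 5.8]
grip_width: 0.019
grasp_force: 59.3
```

>>> apply_moves(moves=[0,0.3,0,0,0,0,1,0,0.4,0,0,0,0,1,0,0.4,0,0,0,0,1])

```text
clock: 32.1
ee_pos: [0.5689, -0.0522, 0.0475]
orientation: [0.024, 1.0, -0.0, 0.001]
ft_force: [0.1, 1.2, 5.5]
grip_width: 0.0189
grasp_force: 59.4
```

>>> apply_moves(moves=[0,0.1,0,0,0,0,1,0,0.1,0,0,0,0,1])

```text
clock: 32.3
ee_pos: [0.5689, -0.0515, 0.0474]
orientation: [0.024, 1.0, -0.0, 0.001]
ft_force: [-0.1, 0.1, 6.0]
grip_width: 0.0195
grasp_force: 59.4
```

>>> apply_moves(moves=[0,0.1,0,0,0,0,1,0,0.1,0,0,0,0,1])

```text
clock: 32.5
ee_pos: [0.5689, -0.051, 0.0474]
orientation: [0.024, 1.0, -0.001, 0.001]
ft_force: [-0.6, -4.4, 5.1]
grip_width: 0.019
grasp_force: 59.4
```

Detent confirmed by the restoring force. Backing off 1 mm, releasing and retreating.

>>> apply_moves(moves=[0,-0.1,0,0,0,0,1,0,-0.1,0,0,0,0,0.2,0,-0.1,0,0,0,0,-0.3,0,-0.1,0,0,0,0,-0.3,0,-0.1,0,0,0,0,-0.3,0,-0.1,-4,0,0,0,-0.3,0,-0.1,-8,0,0,0,-0.3,0,-0.1,-13,0,0,0,-0.3,0,-5,-18,0,0,0,-0.3,0,-10,-20,0,0,0,-0.3,0,-15,-20,0,0,0,-0.3,0,-20,-20,0,0,0,-0.3])

```text
clock: 33.7
ee_pos: [0.5595, -0.2309, 0.2464]
orientation: [0.023, 1.0, -0.0, 0.001]
ft_force: [1.1, -0.6, -0.9]
grip_width: 0.0554
grasp_force: 0.0
```

>>> apply_moves(moves=[0,-5,0,0,0,0,-0.3,0,-10,0,0,0,0,-0.3,0,-12,0,0,0,0,-0.3,0,-12,0,0,0,0,-0.3,0,-12,0,0,0,0,-0.3])

```text
clock: 34.2
ee_pos: [0.5534, -0.3493, 0.2441]
orientation: [0.024, 1.0, 0.001, -0.001]
ft_force: [-0.3, -0.2, 0.2]
grip_width: 0.0556
grasp_force: 0.0
```

```bash
python3 - <<'E'
from h import *
s=cc("side");t=cc("top")
a=cv2.resize(s["pixels"][120:370,200:390],None,fx=2,fy=2,interpolation=2);b=cv2.resize(t["pixels"][130:300,150:430],None,fx=1.45,fy=1.45,interpolation=2)
b=np.pad(b,((0,a.shape[0]-b.shape[0]),(0,0),(0,0)));cv2.imwrite("pics/fin.png",np.hstack([a,b]))
E
```

```text
(no output)
```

View pics/fin.png

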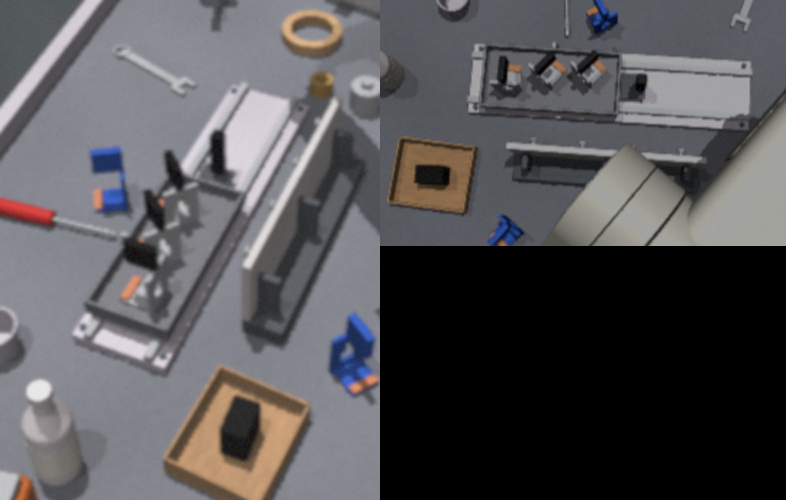

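The final picture shows the chock in the bin (430,175). The three brackets are in the tray (505/547/590, 70), the carrier pointer is level with the service tab (556,45), and the bystanders look unmoved.

```bash
python3 -c "
from cell import arm
print(arm.close_job())"
```

```text
the job is handed in; nothing more can be done
None
```

The job is handed in: the chock is in the parts bin, brackets 1, 2 and 3 (bracket4 was absent) stand in the tray, two of them turned a little, and the loaded carrier is in the service detent; nothing else looked moved in the last picture.

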